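# Put the gold 9 V cell in the charger the right way round

### The arm

A 6-joint arm with a two-finger parallel gripper is mounted at the origin on a cart in front of the work surface, level with it; the furniture and walls round the work are solid. World frame = base frame: x ahead of the robot, y to its left, z up, the work surface at z = 0. Lengths are in m, angles in rad, forces in N, time in s.
With the tool pointing down it reaches from about 0.4 to 0.925 m from the base axis. Payload 3.4 kg.
Tool frame: the origin (TCP) lies midway between the tips of the shut fingers; the grasp point (between the pads) lies 19 mm behind it (manip.grip_point_offset is the distance from the TCP to the grasp point, in m); z points along the fingers, y is the line along which they close (so a half turn about z gives the same grasp; the last joint's range is limited). The gripper opens to 85 mm and grips with 20 to 120 N. Pads are 22 mm wide; open, the fingers measure 114 mm over their backs; the gripper's body (76 mm by 85 mm) begins 54 mm behind the grasp point. The pads swing forward as they close: fully open they stand 13 mm farther back than shut.
Start: joints at [1.117, 0.307, 1.506, -0, 1.328, -0.073], TCP at [0.213, 0.534, 0.231] pointing down, gripper open.
Joint ranges: [-3.12, 3.12], [-1.05, 2.28], [0.14, 2.33], [-1.42, 4.57], [0.1, 2.73], [-2.68, 2.68]. Speed limits (rad/s): [2.57, 2.57, 3.14, 3.14, 3.14, 3.14].

### API

Orientations are given as a unit quaternion [x, y, z, w].
In Python, from station import manip, set_gripper, solve_ik, viewer, order gives the robot as it stands. Calls block until the motion is done:
- manip.move_ptp(position, orientation): joint-space move of the TCP to a pose.
- manip.move_l(position, rot=None, velocity=0.15, stop_force=None): straight line of the TCP; rot=None keeps the orientation; velocity is the mean speed in m/s. With stop_force (N) it stops when the force on the tool has changed by that much, and returns True; else False.
- manip.move_j(angles): joint-space move.
- set_gripper(opening, f_grip=None): opening from 0.0 (shut) to 1.0 (fully open); f_grip is the grip in N (None keeps the last); returns when the fingers have stopped.
- manip.hold(seconds).
- solve_ik(position, orientation): joint angles nearest the present ones, or None.
- viewer.get_image(name): name is "side" or "top" or "wrist"; returns a dict with "frame" (420x560x3 uint8, blue, green, red), "intrinsics" (3x3 intrinsics, pixels), "rvec" (rotation vector, rad) and "tvec" (3), from world to camera coordinates, as OpenCV has them. Camera axes: x right, y down, z forward; pixel columns grow to the right and rows downward; lengths in m; the calibration is good to about 2 mm. The wrist camera is an equidistant fisheye: a pixel r from the principal point sees the ray r / f radians off the axis. A picture is of the moment at which its call begins. There is no depth.
A pose or a line that the arm cannot do raises manip.MotionError and nothing moves.
- order.finish_job(): hands the job in; it is judged then, once.
Readings, each from a call of its own:
- manip.read_time_s(): time.
- manip.read_q(): joint angles.
- manip.read_qvel(): joint speeds.
- manip.read_joint_efforts(): joint torques, N m.
- manip.read_ee_pos(): TCP position.
- manip.read_orientation(): TCP orientation.
- manip.read_ft_force(): force on the tool from outside, world axes, zero at the start.
- manip.read_torque(): the same for the moment, N m.
- manip.read_opening(): opening from 0.0 (shut) to 1.0 (fully open).
- manip.read_grasp_force(): force on a finger pad.
Only numpy, scipy, OpenCV 4.12 (cv2) and the standard library are available. Lean on these libraries where they do the work, as an engineer would, in place of code of your own. Each camera call takes 0.05 s, during which the arm holds its last target. There are 200 camera calls.

### The job

Put the gold 9 V cell into the bay of the white desktop charger, turned so that the end with its two snap terminals faces the charger's brass contacts, beside the red dot. It should end lying flat on the floor of the bay, inside the corner guides, and left there. Leave the black cell where it lies.

Things in the scene. Friction and masses are not known exactly. Their poses are not given: they have to be found in the camera images.
- gold_cell: Gold (ochre) 9 V block cell lying flat, loose, about 45 g: 26 mm wide (its x), 49 mm long with terminals (its y), 17 mm thick (its z, up). Origin: centre of its underside. The end with the two round snap terminals is its -y end; the body runs from y = -20 to +25 mm, the terminals on to -24.5 mm. Grip it from above across the 26 mm width.
- black_cell: A black 9 V cell of the same shape and size, loose, also lying flat; origin and axes as for the gold one. It is not the one wanted and stays where it is.
- charger: White desktop charger, fixed, 62 x 98 mm. Origin: on the worktop under the centre of its open bay; y along the bay, z up. Black bay floor 8 mm up, 36 mm (x) by 61 mm (y). Four corner guides (5 mm thick, 10 mm long in y) and a low wall at the +y end rise 4.5 mm above the floor; the long sides are open for 41 mm between guides. The contacts are at the -y end: same yaw as the cell means right way round.
- charger_contacts (a point): Between the two brass contacts, at the charger's y = -30.5 mm, 16.5 mm above the worktop, on the face of the white housing at the bay's -y end. The housing is 54 mm wide, 26 mm high, 26 mm deep (y = -30.5 to -56.5 mm), with a red dot 16 mm across on top. The contacts reach 2 mm into the bay.
- gold_terminals (a point): The middle of the gold cell's terminal end: at y = -24.5 mm, 8.5 mm above its underside, in the cell's frame.
There are look-alikes about, which are no part of the job. There is more than one size of the gold_cell; the job needs the smaller.

How it is judged:
By the outcome, as a careful person would: the job done as asked, in the order asked, and still so for the second after the job is handed in, with the robot touching nothing.
It also fails if it takes over 32 s, if anything falls off the work surface, if the arm or the gripper's body presses on something with over 40 N, if the wrist force passes 120 N, or if a joint passes its speed limit or range.

## Working session

There is one attempt and no reset: what is moved stays moved. The work goes in short steps, each a Python script; the robot and the scene stay as the last script left them, time stands still between calls to the robot, and variables do not carry over. Pictures are saved under pics/ and viewed, at most 10 in all, crops included, and the job is handed in when it is done.

```bash
ls; mkdir -p pics; python3 - <<'E'
from station import viewer,manip
import cv2,pickle
d={n:viewer.get_image(n) for n in("top","side","wrist")}
pickle.dump(d,open('im0.pkl','wb'))
for n in d: cv2.imwrite(f'pics/{n}0.png',d[n]['frame'])
for n in d: print(n,d[n]['intrinsics'].round(1).tolist(),d[n]['rvec'],d[n]['tvec'])
print(manip.read_time_s())
E
```

```text
pics
top [[397.1, 0.0, 276.6], [0.0, 397.1, 210.3], [0.0, 0.0, 1.0]] [ 2.14484315 -2.11457205  0.18734116] [0.05268619 0.53413931 0.79857995]
side [[469.3, 0.0, 277.4], [0.0, 469.3, 213.0], [0.0, 0.0, 1.0]] [ 0.18132297 -2.69522671  1.51043243] [0.53141967 0.05636178 0.87493063]
wrist [[325.2, 0.0, 282.6], [0.0, 325.2, 211.8], [0.0, 0.0, 1.0]] [-2.4008082  -1.62491915 -0.22703407] [-0.57322979 -0.0340588   0.37917525]
0.15
```

View pics/top0.png

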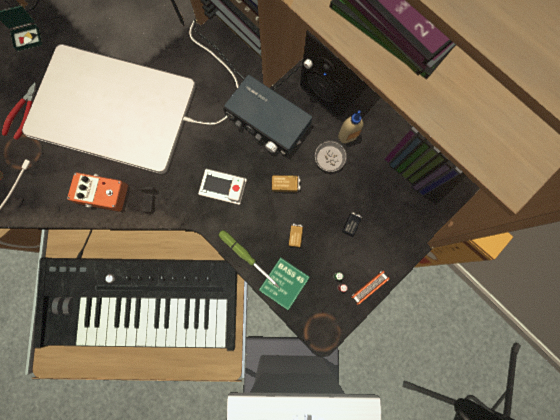

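View pics/side0.png

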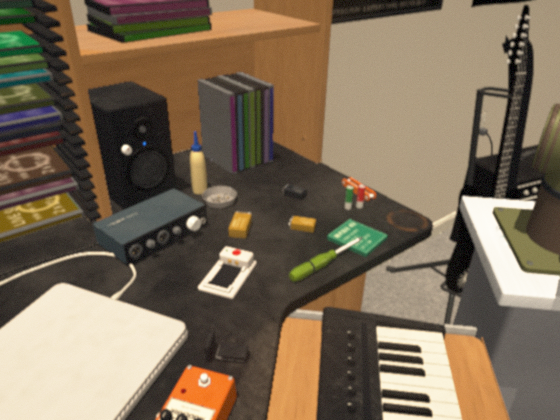

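The top view shows two gold candidates, at (286,184), which looks larger, and (296,235), which looks smaller. The charger is at (222,187) with its red dot at (236,188), and the black cell is at (353,222). I'll measure both gold cells and confirm in an enlarged crop.

```bash
cat > h.py <<'E'
import numpy as np,cv2
def ray(im,px):
    R=cv2.Rodrigues(np.array(im['rvec'],float))[0];t=np.array(im['tvec'],float).ravel();K=im['intrinsics']
    c=-R.T@t
    d=np.c_[cv2.undistortPoints(np.float64(px).reshape(-1,1,2),K,None)[:,0],np.ones(len(np.reshape(px,(-1,2))))]
    return c,d@R
def fray(im,px):
    R=cv2.Rodrigues(np.array(im['rvec'],float))[0];t=np.array(im['tvec'],float).ravel();K=im['intrinsics']
    p=(np.float64(px).reshape(-1,2)-K[:2,2])/K[0,0];th=np.linalg.norm(p,axis=1,keepdims=True)
    d=np.c_[p*np.sinc(th/np.pi)/1.0,np.cos(th)]
    return -R.T@t,d@R
def plane(cr,z):
    c,d=cr;return c+d*((z-c[2])/d[:,2:3])
E
python3 - <<'E'
import pickle,cv2,numpy as np
from h import *
d=pickle.load(open('im0.pkl','rb'));im=d['top'];f=im['frame']
cv2.imwrite('pics/topcrop.png',cv2.resize(f[150:260,190:370],None,fx=4.4,fy=4.4,interpolation=cv2.INTER_CUBIC))
hsv=cv2.cvtColor(f,cv2.COLOR_BGR2HSV)
print([ (p,hsv[p[1],p[0]].tolist()) for p in((286,186),(296,237),(236,188),(210,178))])
def rects(m,z,box):
    mm=np.zeros_like(m);x0,y0,x1,y1=box;mm[y0:y1,x0:x1]=m[y0:y1,x0:x1]
    c=max(cv2.findContours(mm,0,2)[0],key=cv2.contourArea)
    W=plane(ray(im,c.reshape(-1,2)),z)[:,:2]
    r=cv2.minAreaRect((W*1000).astype(np.float32));print(box,cv2.minAreaRect(c),'world mm',np.round(r[0],1),np.round(r[1],1),round(r[2],1))
gold=cv2.inRange(hsv,(10,110,70),(28,255,255))
rects(gold,.017,(265,170,305,198));rects(gold,.017,(280,215,310,255))
red=cv2.inRange(hsv,(0,120,80),(8,255,255))|cv2.inRange(hsv,(172,120,80),(180,255,255))
rects(red,.026,(225,175,250,200))
w=cv2.inRange(hsv,(0,0,140),(180,70,255));rects(w,.010,(190,160,255,212))
print(plane(ray(im,[[222,187],[353,222]]),0.01))
cv2.imwrite('pics/wristx.png',d['wrist']['frame'])
E
```

```text
[((286, 186), [18, 132, 215]), ((296, 237), [18, 150, 199]), ((236, 188), [1, 175, 238]), ((210, 178), [18, 37, 83])]
(265, 170, 305, 198) ((284.5, 183.0), (16.0, 25.0), 90.0) world mm [600.9  43.6] [36.7 56. ] 0.8
(280, 215, 310, 255) ((295.3923034667969, 235.86155700683594), (12.651541709899902, 20.46573257446289), 7.125016689300537) world mm [482.7  18.7] [27.5 44.9] 83.4
(225, 175, 250, 200) ((235.5, 187.5), (5.0, 5.0), 90.0) world mm [586.8 151.7] [11.4 11. ] 1.8
(190, 160, 255, 212) ((222.11767578125, 186.0294189453125), (43.413875579833984, 27.163990020751953), 14.03624439239502) world mm [593.7 183.7] [97.  62.2] 76.6
[[ 0.5912748   0.18380666  0.01      ]
 [ 0.51601696 -0.10897789  0.01      ]]
```

View pics/topcrop.png

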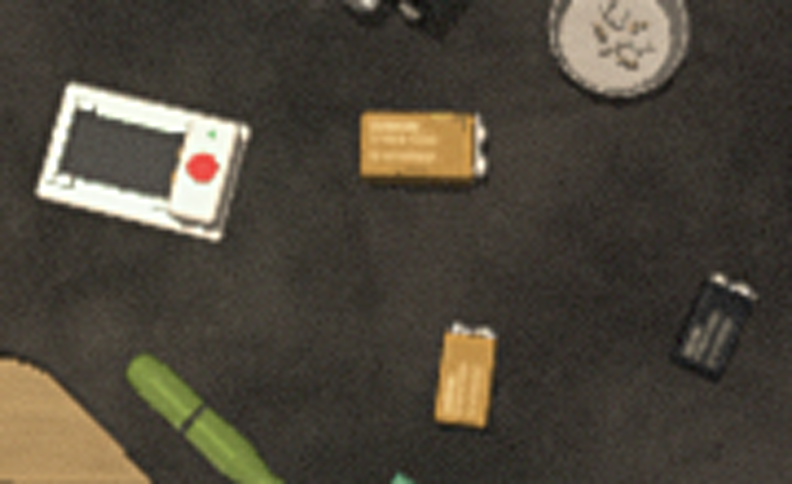

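View pics/wrist0.png

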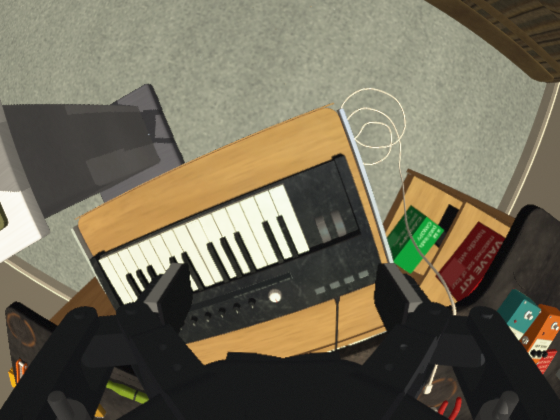

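Gold candidates: (286,184) measures about 37x56 mm and (296,235) measures about 27.5x45 mm. Only the second matches the 26x45 mm body, so it's the smaller one asked for. The crop confirms this, with its terminals pointing up in the image (+x). The charger's red-dot end points toward −y. The wrist view shows only the keyboard so far. Next I'll move above the small gold cell.

```bash
cat >> h.py <<'E'
from scipy.spatial.transform import Rotation as Ro
def quat(psi,s=1):
    y=s*np.array([np.cos(psi),np.sin(psi),0]);z=np.array([0,0,-1.]);x=np.cross(y,z)
    return Ro.from_matrix(np.c_[x,y,z]).as_quat()
E
python3 - <<'E'
from station import *
from h import *
import pickle
r=np.radians
g=[.483,.0187,.12];c=[.5937,.1837,.12]
for s in(1,-1):
    for p,a in((g,83.4),(c,-13.4)):
        q=solve_ik(p,quat(r(a),s)); print(s,None if q is None else np.round(q,2))
s=min((1,-1),key=lambda s:max(abs(np.array(solve_ik(p,quat(r(a),s)))[5]) for p,a in((g,83.4),(c,-13.4))))
print(s)
manip.move_ptp([.483,.0187,.16],quat(r(83.4),s))
set_gripper(.55)
d={n:viewer.get_image(n) for n in("wrist","top")}
pickle.dump(d,open('im1.pkl','wb'));im=d['wrist'];cv2.imwrite('pics/wrist1.png',im['frame'])
R=cv2.Rodrigues(im['rvec'])[0];print(-R.T@np.ravel(im['tvec']),R[2],manip.read_ee_pos(),manip.read_opening(),manip.read_time_s())
E
```

```text
1 [-0.05  0.3   1.85 -0.    0.99 -1.5 ]
1 [ 0.23  0.47  1.55 -0.    1.12  0.47]
-1 [-0.05  0.3   1.85 -0.    0.99  1.64]
-1 [ 0.23  0.47  1.55 -0.    1.12 -2.68]
1
[0.41171407 0.0269065  0.30198285] [ 0.27545273 -0.03229317 -0.96077206] [0.48301537 0.01874184 0.15998087] 0.5496001365285923 2.8167
```

View pics/wrist1.png

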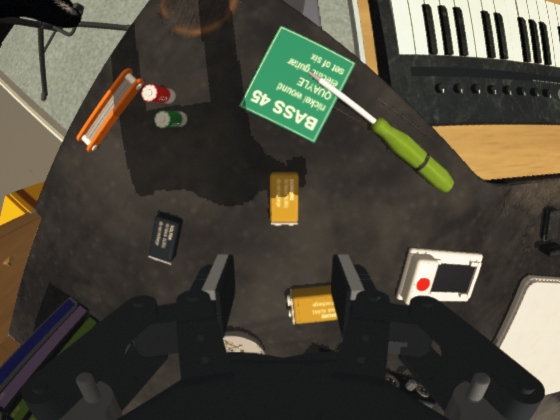

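The wrist view shows the small gold cell at (284,198), terminals toward +x at (284,225). The charger is at (440,275) with its dot at (424,284), and the large gold cell is at (315,303). I'll measure from here.

```bash
cat >> h.py <<'E'
def blob(im,lo,hi,z,box,fish=True):
    hsv=cv2.cvtColor(im['frame'],cv2.COLOR_BGR2HSV);m=np.zeros(hsv.shape[:2],np.uint8)
    x0,y0,x1,y1=box;m[y0:y1,x0:x1]=cv2.inRange(hsv,lo,hi)[y0:y1,x0:x1]
    c=max(cv2.findContours(m,0,cv2.CHAIN_APPROX_NONE)[0],key=cv2.contourArea).reshape(-1,2)
    W=plane((fray if fish else ray)(im,c),z)[:,:2]*1000
    r=cv2.minAreaRect(W.astype(np.float32))
    return np.round(r[0],1),np.round(r[1],1),round(r[2],1),cv2.boundingRect(c)
E
python3 - <<'E'
from h import *
import pickle
d=pickle.load(open('im1.pkl','rb'));w=d['wrist'];t=d['top']
for lo in((10,110,70),(10,110,130),(10,90,50)):
    print('gold',blob(w,lo,(28,255,255),.017,(255,150,310,245)))
print('goldtop',blob(t,(10,110,70),(28,255,255),.017,(280,215,310,255),False))
print('dot',blob(w,(0,120,80),(8,255,255),.026,(405,270,440,300)))
for z in (.008,.0125): print('white',blob(w,(0,0,120),(180,70,255),z,(390,240,490,310)))
# metal terminals
f=cv2.cvtColor(w['frame'],cv2.COLOR_BGR2HSV)
m=cv2.inRange(f,(0,0,130),(180,80,255))[218:236,262:308];print(np.argwhere(m).mean(0)+[218,262] if m.any() else None)
E
```

```text
gold (array([480.1,  20.1]), array([25.8, 44.6]), 83.3, (270, 173, 29, 49))
gold (array([482.8,  19.4]), array([24.7, 39.2]), 83.4, (270, 179, 28, 43))
gold (array([480.1,  19.7]), array([26.6, 46.5]), 83.4, (269, 172, 30, 51))
goldtop (array([471.9,  20.3]), array([25.3, 22.3]), 81.3, (289, 235, 12, 12))
dot (array([584.7, 152.5]), array([15.2, 13.8]), 3.8, (417, 278, 13, 13))
white (array([593.3, 183.8]), array([99.8, 67.9]), 77.0, (397, 248, 86, 57))
white (array([590.6, 181.4]), array([98.3, 66.9]), 77.0, (397, 248, 86, 57))
[223.734375 283.796875]
```

```bash
python3 - <<'E'
from station import *
from h import *
import pickle
r=np.radians
g=np.array([.4835,.0195]);Q=quat(r(83.4))
manip.move_ptp([*g,.06],Q)
print(manip.move_l([*g,.003],velocity=.08,stop_force=8),manip.read_ee_pos())
set_gripper(0.1,40)
print(manip.read_opening(),manip.read_grasp_force(),manip.read_ft_force())
manip.move_l([*g,.12],velocity=.15)
manip.move_ptp([.592,.183,.15],quat(r(-13.2)))
d={n:viewer.get_image(n) for n in("wrist","top","side")}
pickle.dump(d,open('im2.pkl','wb'));cv2.imwrite('pics/wrist2.png',d['wrist']['frame'])
print(manip.read_opening(),manip.read_grasp_force(),manip.read_ee_pos(),manip.read_time_s())
E
```

```text
False [0.48407881 0.01947502 0.00346069]
0.29036143339657705 40.15045523643494 [-0.77093093  0.03465429  5.88909442]
0.29075668005686606 39.46148872375488 [0.59180201 0.18260682 0.14989149] 7.275
```

View pics/wrist2.png

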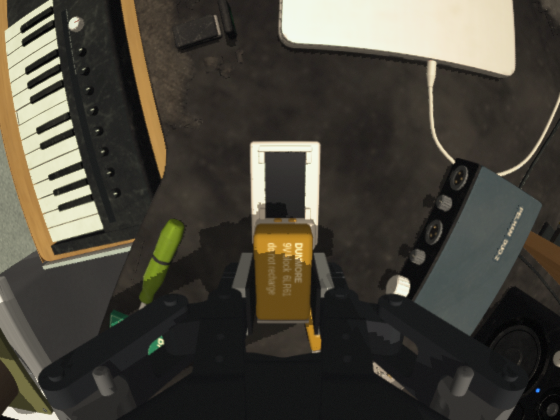

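The wrist view shows the cell held squarely at (284,270), with the charger below it: outline columns 250–320, +y edge at row 143, dark bay columns 265–305. Terminals face the dot end (down in the image). I'll refine the charger pose and the in-hand offset.

```bash
python3 - <<'E'
from h import *
import pickle
d=pickle.load(open('im2.pkl','rb'));w=d['wrist'];t=d['top']
R=cv2.Rodrigues(w['rvec'])[0];print('cam',-R.T@np.ravel(w['tvec']))
print('floor z8',blob(w,(0,0,0),(180,255,90),.008,(262,150,309,216)))
for z in(.0,.008,.0125):print('white',z,blob(w,(0,0,130),(180,70,255),z,(240,135,330,215)))
print('gold',blob(w,(10,110,70),(28,255,255),.164,(245,222,320,330)))
g=cv2.cvtColor(w['frame'],cv2.COLOR_BGR2GRAY)
print('col285',g[138:160,285]);print('row185',g[185,246:325])
print('hsvcol',cv2.cvtColor(w['frame'],cv2.COLOR_BGR2HSV)[310:330,285].tolist())
a=np.radians(-13.2);ex=np.array([np.cos(a),np.sin(a)]);ey=np.array([-np.sin(a),np.cos(a)])
for px,z in(([285,142],0),([285,142],.008),([285,142],.0125),([285,151],.0125),([265,185],.008),([305,185],.008),([250,185],.008),([320,185],.008)):
    P=plane(fray(w,[px]),z)[0,:2]*1000;print(px,z,P.round(1),'u,v',(ex@P).round(1),(ey@P).round(1))
for o in((595,191),(595,194.5)):print(o,ex@o,ey@o)
print(ex@[591.8,182.6],ey@[591.8,182.6])
E
```

```text
cam [0.60674254 0.25142545 0.29135871]
floor z8 (array([594.8, 196. ]), array([57.3, 35.5]), 76.8, (265, 152, 40, 64))
white 0.0 (array([595.8, 199.7]), array([68., 63.]), 76.8, (250, 141, 70, 74))
white 0.008 (array([596.1, 201.1]), array([66.2, 61.2]), 76.8, (250, 141, 70, 74))
white 0.0125 (array([596.3, 201.9]), array([65.1, 60.3]), 76.8, (250, 141, 70, 74))
gold (array([591.6, 184.1]), array([53.5, 27. ]), 77.0, (253, 224, 61, 106))
col285 [ 41  39  61 143 209 234 240 220 233 246 246 244 238 156  60  56  58  58
  58  57  56  56]
row185 [ 47  48  47  51  91 181 226 239 242 242 242 242 242 242 242 242 242 240
 216 122  56  45  45  46  45  46  46  45  46  45  46  46  46  47  45  47
  46  47  45  47  47  45  46  46  46  47  46  46  46  48  48  46  46  47
  46  46  46  46  76 180 239 243 243 243 243 243 243 243 243 243 242 235
 209 112  56  50  50  48  47]
hsvcol [[20, 203, 102], [20, 198, 103], [20, 198, 103], [20, 198, 103], [20, 198, 103], [20, 196, 103], [20, 198, 102], [20, 199, 101], [20, 197, 97], [19, 170, 84], [18, 84, 73], [17, 51, 95], [19, 53, 91], [19, 48, 58], [20, 42, 36], [17, 53, 34], [13, 53, 34], [20, 46, 33], [20, 48, 32], [19, 54, 38]]
[285, 142] 0 [603.7 231.7] u,v 534.8 363.4
[285, 142] 0.008 [603.8 232.2] u,v 534.8 364.0
[285, 142] 0.0125 [603.8 232.6] u,v 534.8 364.3
[285, 151] 0.0125 [602. 225.] u,v 534.8 356.5
[265, 185] 0.008 [577.7 199.1] u,v 517.0 325.8
[305, 185] 0.008 [612.4 191. ] u,v 552.6 325.8
[250, 185] 0.008 [564.7 202.3] u,v 503.6 325.9
[320, 185] 0.008 [625.5 188. ] u,v 566.0 325.9
(595, 191) 535.6644310183951 321.82233816461377
(595, 194.5) 534.8652029730079 325.22986432466985
534.4671258381304 312.9135525961251
```

```bash
python3 - <<'E'
from station import *
from h import *
import pickle
a=np.radians(-13.2);ex=np.array([np.cos(a),np.sin(a)]);ey=np.array([-np.sin(a),np.cos(a)])
P=(534.8*ex+327.5*ey)/1000
manip.move_l([*P,.15],rot=quat(a)) if 0 else manip.move_l([*P,.035],velocity=.12)
d={n:viewer.get_image(n) for n in("wrist","side")}
pickle.dump(d,open('im3.pkl','wb'));f=d['wrist']['frame']
cv2.imwrite('pics/w3.png',cv2.resize(f[130:340,200:370],None,fx=2.8,fy=2.8,interpolation=cv2.INTER_CUBIC))
p=manip.read_ee_pos();print(P,p,manip.read_time_s(), 'edges z=.0125 v per row')
for row in range(170,230,5):
    P3=plane(fray(d['wrist'],[[285,row]]),.0125)[0,:2]*1000;P4=plane(fray(d['wrist'],[[285,row]]),.032)[0,:2]*1000
    print(row,(ey@P3).round(1),(ey@P4).round(1))
print('gold top',blob(d['wrist'],(10,110,70),(28,255,255),.049,(245,200,320,330)))
E
```

```text
[0.59545491 0.19672505] [0.59624149 0.19685842 0.03602076] 8.4917 edges z=.0125 v per row
170 372.5 375.5
175 369.9 373.2
180 367.3 370.9
185 364.7 368.6
190 362.0 366.3
195 359.3 363.9
200 356.6 361.5
205 353.9 359.1
210 351.2 356.7
215 348.4 354.3
220 345.7 351.8
225 342.9 349.4
gold top (array([595.7, 200.8]), array([47.8, 25.5]), 76.7, (253, 224, 60, 96))
```

View pics/w3.png

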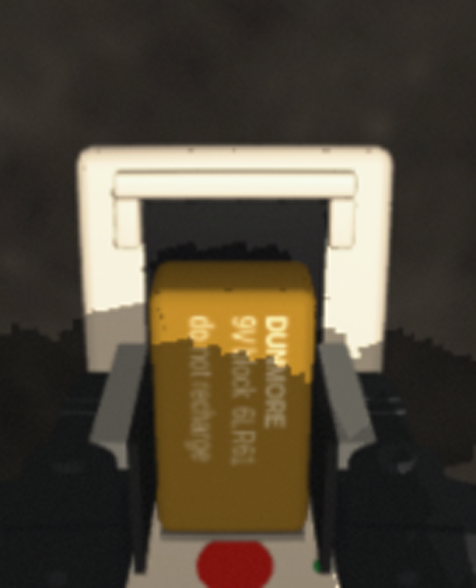

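The crop shows the cell centred across the bay (cell centre column 233, bay centre 234). Its +y end is short of the wall by the right amount: wall inner edge at crop row 198, cell bottom edge at 262. The dot is at the terminal end. By ray-casting, the cell origin is at v≈325–327 and the charger origin at ≈325, so I'll lower it.

```bash
python3 - <<'E'
from station import *
from h import *
import pickle
a=np.radians(-13.2);ex=np.array([np.cos(a),np.sin(a)]);ey=np.array([-np.sin(a),np.cos(a)])
P=(534.8*ex+327.2*ey)/1000
print(manip.move_l([*P,.0115],velocity=.04,stop_force=6),manip.read_ee_pos(),manip.read_ft_force())
set_gripper(.5); 
manip.move_l([*P,.1],velocity=.12)
manip.move_l([*(P+.035*-ey),.16],velocity=.15)
manip.hold(.2)
d={n:viewer.get_image(n) for n in("wrist","side","top")}
pickle.dump(d,open('im4.pkl','wb'));f=d['wrist']['frame']
s=d['side']['frame'][230:305,180:270]
A=cv2.resize(f[90:290,200:370],None,fx=2.5,fy=2.5,interpolation=3);B=cv2.resize(s,(370,308),interpolation=3)
o=np.zeros((500,795,3),np.uint8);o[:,:425]=A;o[:308,425:]=B;cv2.imwrite('pics/w4.png',o)
print(manip.read_ee_pos(),manip.read_time_s())
E
```

```text
True [0.59476333 0.19627393 0.01177923] [-0.16687567  0.14099812  5.0287125 ]
[0.58704448 0.16259186 0.15918389] 11.2417
```

View pics/w4.png

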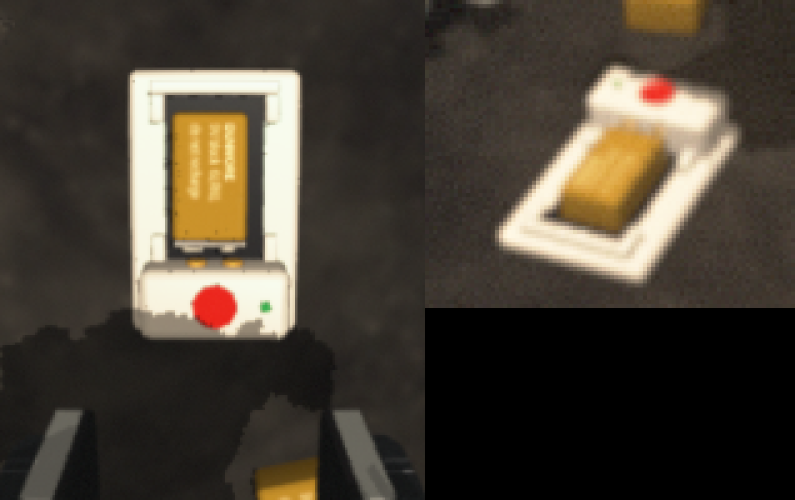

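The picture shows the gold cell lying flat in the bay, crop columns 173–246 inside floor columns 165–265. It is between all four guides, with its terminals (row 245) facing the brass contacts (row 264) beside the red dot. The gripper is clear, so I'm handing in.

```bash
python3 -c "
from station import order
print(order.finish_job())"
```

```text
the job is handed in; nothing more can be done
None
```

The smaller gold cell lies flat in the charger bay, inside the corner guides with its terminals facing the brass contacts; the black cell was left alone, and I handed the job in at about 11 s on the robot's clock.

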